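# Hold the mount plate over a monitor's threaded holes

## Task

The monitor lying face down is to get its arm-mount plate back: of the three black plates on the light-blue mat, take the one whose four holes match the four threaded holes on the monitor's back (its aluminium lug makes a good handle), and leave everything else where it lies. Hold it level, hovering about 15 mm above the threaded bosses without the plate ever touching the monitor, each plate hole squarely over its threaded hole and the bore through the lug running along the monitor's long side. Finish while still holding it there, still, so that I can slip the spacers in and start the screws.

Things in the scene. Friction and masses are not known exactly. Their poses are not given: they have to be found in the camera images.
- plate_75: Square black plate 95 x 95 x 3 mm lying flat on the mat with an aluminium lug up its middle; four 7 mm through holes on a 75 x 75 mm square (37.5 mm from the centre in x and y). About 0.3 kg. Origin: centre of its underside; z up. It may lie at any of the three places on the mat, turned up to 0.8 rad either way.
- lug (a point): Middle of plate_75's lug, 30 mm above the underside; axes as the plate. The lug: round foot of 44 mm diameter, 3 to 7 mm above the underside; upright block 30 mm wide along x, 36 mm along y, flat-sided up to 37 mm; round top to 52 mm. A 13 mm bore runs through it along y, 37 mm up. Grip it across its 30 mm, along x.
- plate_100: Look-alike black plate 120 x 120 x 3 mm with the same lug, holes on a 100 x 100 mm square. Origin and axes as for plate_75.
- plate_75x35: Look-alike black plate 95 mm (x) by 55 mm (y), 3 mm thick, with the same lug, holes 75 mm apart in x and 35 mm in y. Origin and axes as for plate_75.
- hole_a (a point): Centre of plate_75's hole at x = +37.5, y = +37.5 mm in its frame, at the underside.
- hole_c (a point): Centre of plate_75's opposite hole, at x = -37.5, y = -37.5 mm, at the underside.
- monitor: Small monitor, light grey back up, lying on a pink foam sheet 10 mm thick; loose, 2 kg. Outline 225 mm (x) by 360 mm (y, long side), 12 mm thick; housing 150 x 240 mm on it, top 34 mm above the foam; on that four grey bosses, 14 mm wide, 4 mm high, each a brass ring round a 4 mm threaded hole, on a 75 mm square. Origin: centre of its underside; z up. Turned up to 0.35 rad.
- mount_center (a point): Middle of the four threaded holes, at the height of the boss tops: 8, 0, 38 mm in the monitor's frame (48 mm above the bench). Axes as the monitor's, y along its long side.
- thread_a (a point): Mouth of the threaded hole at x = +37.5, y = +37.5 mm from mount_center, on the boss top.
- thread_c (a point): Mouth of the opposite threaded hole, at x = -37.5, y = -37.5 mm from mount_center.
- mat: Light-blue bench mat 340 x 400 mm, 3 mm thick, fixed, under the three plates. Origin: centre of its underside, on the bench.
- screwdriver: Red screwdriver 190 mm long lying on the bench. Not needed; leave it.
- dispenser: White dispenser bottle with a blue cap, 62 mm in diameter, 150 mm high, standing on the bench. Origin: centre of its base. Leave it.
- flux_jar: Small amber jar with a green lid, 40 mm in diameter, 40 mm high, standing on the bench. Origin: centre of its base. Leave it.
- tweezers: Steel tweezers 116 mm long lying on the bench, tips at the origin, along x. Leave them.

How it is judged (in metres and radians):
On the way:
1. the 75 mm plate is held by the fingers, at least 25 mm above the mat (contact force between the fingers and plate_75 above 1 N and z of plate_75 in the frame of mat above 0.028 m), for 0.2 s.
At the end, for the whole second after the job is handed in: plate_75 is held by the fingers alone, still, level within 4 degrees, its underside 7 to 24 mm above the boss tops; hole_a and hole_c each within 3.5 mm (horizontally) of thread_a and thread_c, either way round, so the lug's bore runs along the monitor's long side (contact force between the fingers and plate_75 above 1 N and ((horizontal distance between hole_a and thread_a below 0.0035 m and horizontal distance between hole_c and thread_c below 0.0035 m) or (horizontal distance between hole_a and thread_c below 0.0035 m and horizontal distance between hole_c and thread_a below 0.0035 m)) and z of plate_75 in the frame of mount_center between 0.007 and 0.024 m and angle between plate_75's own z axis and vertical below 0.07 rad and linear speed of plate_75 below 0.02 m/s and angular speed of plate_75 below 0.2 rad/s and contact force between plate_75 and monitor below 0.2 N and contact force between plate_75 and plate_100 below 0.2 N and contact force between plate_75 and plate_75x35 below 0.2 N and contact force between plate_75 and screwdriver below 0.2 N and contact force between plate_75 and dispenser below 0.2 N and contact force between plate_75 and flux_jar below 0.2 N and contact force between plate_75 and tweezers below 0.2 N); the arm keeps its last pose, push and grip.
It fails at once if the plate touches the monitor (contact force between plate_75 and monitor above 0.5 N).
It fails at once if the monitor is shifted by more than 10 mm (distance of monitor from where it was at the start of the episode above 0.01 m).
It fails at once if one of the other two plates is moved by more than 20 mm (distance of any of plate_100, plate_75x35 from where it was at the start of the episode above 0.02 m).
It fails at once if the screwdriver, the dispenser, the jar or the tweezers is moved by more than 20 mm (distance of any of screwdriver, dispenser, flux_jar, tweezers from where it was at the start of the episode above 0.02 m).
It also fails if it takes over 38 s, if anything falls off the work surface, if the arm or the gripper's body presses on something with over 40 N, if the wrist force passes 120 N, or if a joint passes its speed limit or range.

## Robot

A 6-joint arm with a two-finger parallel gripper is mounted at the origin on the work surface. World frame = base frame: x ahead of the robot, y to its left, z up, the work surface at z = 0. Lengths are in m, angles in degrees, forces in N, time in s.
With the tool pointing down it reaches from about 0.4 to 0.825 m from the base axis. Payload 7 kg.
Tool frame: the origin (TCP) lies midway between the tips of the shut fingers; the grasp point (between the pads) lies 19 mm behind it; z points along the fingers, x is the direction in which the jaws open and shut, and the axes are right-handed (so a half turn about z gives the same grasp; the last joint's range is limited). The gripper opens to 88 mm and grips with 3 to 60 N. Pads are 19 mm wide; open, the fingers measure 130 mm over their backs; the gripper's body (78 mm by 193 mm) begins 47 mm behind the grasp point.
Start: joints at [84.689, 20.546, 0.682, 0, -70.136, -16.507], TCP at [0.251, 0.627, 0.227] pointing down, gripper open.
Joint ranges: [-176.03, 176.03], [-82.01, 121.73], [-58.28, 71.71], [-173.87, 95.51], [-174.79, -0.11], [-173.66, 173.66]. Speed limits (degrees/s): [136.94, 136.94, 172.46, 180, 180, 180].

## Interface

Orientations are given as [roll, pitch, yaw] about the fixed x, y, z axes, in that order (R = Rz(yaw) Ry(pitch) Rx(roll)).
In Python, from plant import * gives the robot as it stands. The module is installed in compiled form; this text tells all that it offers.
- The arm moves only by the shell command python3 -m pendant 'ROWS' [OPENING]. ROWS is JSON, a list that holds one entry, the list of rows, each a list of 6 numbers: the shift along the world's x, y, z in mm, then the turn, a rotation vector about the world's x, y, z in degrees. A call has 1 to 10 rows; each row is the pose to reach, as a shift and turn from the pose commanded when the call began; what a row does not reach only later rows make up. A row lasts 1/8 s, in which the tool goes at most 62.5 mm and 10.7 degrees, less where a joint would pass 70% of its speed; a pose out of reach is approached as far as the arm can. A call with a gripper value outside its range is refused whole. OPENING is the closure, from -1 (fully open) to 1 (shut), set as the call begins (- or left out, the last holds). The fingers move at their own pace and stop on an object; the grip force is fixed at half the most. Time passes only in rows, so rows that repeat a pose let the fingers close. It gives the time, the measured TCP pose, the force and the opening at its end, in the units of the state.
- get_obs(): the state, without advancing time (a new reading comes with each control period).
- snapshot(name): name is "side" or "top"; returns a dict with "pixels" (384x512x3 uint8, red, green, blue), "depth" (384x512 float32, m along the optical axis (not along the pixel's ray), 0 where there is no reading), "fx", "fy", "cx", "cy" (pixels), "dist" ([k1, k2, p1, p2, k3] as OpenCV has them; the pictures are not rectified), "pose" (4x4, takes a point from camera to world coordinates). Camera axes: x right, y down, z forward; pixel columns grow to the right and rows downward; lengths in m; the calibration is good to about 2 mm. A picture is of the moment at which its call begins.
- close_job(): hands the job in, once; it reports no verdict.
The state is a dict: "clock": time; "joint_pos": joint angles; "qvel": joint speeds; "tau": joint torques, N m; "tool_pos": TCP position; "orientation": TCP orientation; "force": force on the tool from outside, world axes, zero at the start; "moment": the same for the moment, N m; "opening": finger opening in m.
Only numpy, scipy, OpenCV 4.12 (cv2) and the standard library are available. Lean on these libraries where they do the work, as an engineer would, in place of code of your own. Each camera call takes 0.05 s, during which the arm holds its last target. There are 200 camera calls.

## Working session

There is one attempt and no reset: what is moved stays moved. The work goes in short steps, Python scripts to look and compute and a shell command to move; the robot and the scene stay as the last step left them, time stands still between calls to the robot, and variables do not carry over. Pictures are saved under pics/ and viewed, about 8 in all and at most 12, crops included, and the job is handed in when it is done.

```bash
mkdir -p pics; cat > h.py <<'E'
from plant import *
import numpy as np, cv2, pickle
def snap(n,name):
    s=snapshot(n); pickle.dump(s,open(name+'.pkl','wb'))
    cv2.imwrite('pics/'+name+'.png',s['pixels'][:,:,::-1]); return s
def load(name): return pickle.load(open(name+'.pkl','rb'))
def K(s): return np.array([[s['fx'],0,s['cx']],[0,s['fy'],s['cy']],[0,0,1.]])
def ray(s,uv,z):
    "pixels -> world points on plane z"
    p=cv2.undistortPoints(np.array(uv,float).reshape(-1,1,2),K(s),np.array(s['dist']))[:,0]
    T=np.array(s['pose']); d=np.c_[p,np.ones(len(p))]@T[:3,:3].T; o=T[:3,3]
    return o+d*((z-o[2])/d[:,2])[:,None]
E
python3 - <<'E'
from h import *
for n in('top','side'):
    s=snap(n,n+'0'); print(n,np.round(s['pose'],3).tolist(),s['fx'],s['cx'],s['cy'],s['dist'])
o=get_obs();print(o)
a=cv2.imread('pics/top0.png');b=cv2.imread('pics/side0.png')
E
```

```text
top [[-0.108, -0.974, 0.199, 0.252], [-0.994, 0.106, -0.024, -0.085], [0.003, -0.2, -0.98, 1.261], [0.0, 0.0, 0.0, 1.0]] 431.48747800671595 255.04705934455066 194.43448284691308 [0.02747338 0.         0.         0.         0.        ]
side [[0.759, -0.481, 0.439, -0.11], [-0.651, -0.567, 0.504, -0.801], [0.006, -0.668, -0.744, 1.118], [0.0, 0.0, 0.0, 1.0]] 401.55508216884334 256.05315826470587 184.8259442065417 [-0.07392615  0.          0.          0.          0.        ]
{'clock': 0.1, 'joint_pos': array([ 8.46886077e+01,  2.05876633e+01,  6.36416841e-01, -1.64253781e-02,
       -7.01359650e+01, -1.65072644e+01]), 'qvel': array([-0.0600183 , -0.07668378,  0.1354367 ,  0.07417732,  0.13178055,
       -0.04775419]), 'tau': array([-4.99848138e-04, -5.84165275e+01,  2.93749988e+01,  7.01554075e+00,
        1.01995678e-02, -4.62542789e-05]), 'tool_pos': array([0.25074173, 0.62620669, 0.22569696]), 'orientation': array([-1.79990023e+02, -8.80045883e-02, -1.11824257e+02]), 'force': array([ 0.64263105, -0.13616165, -0.00398567]), 'moment': array([ 0.00396762, -0.02830727,  0.00657602]), 'opening': 0.0877135238782101}
```

View pics/top0.png

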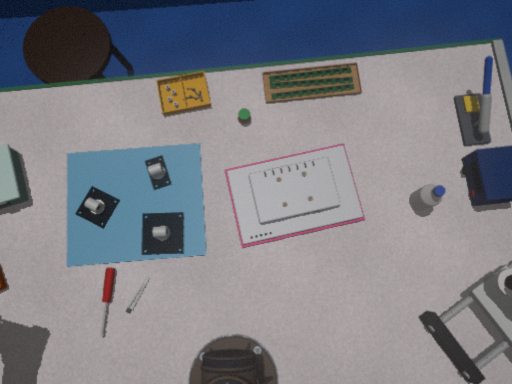

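View pics/side0.png

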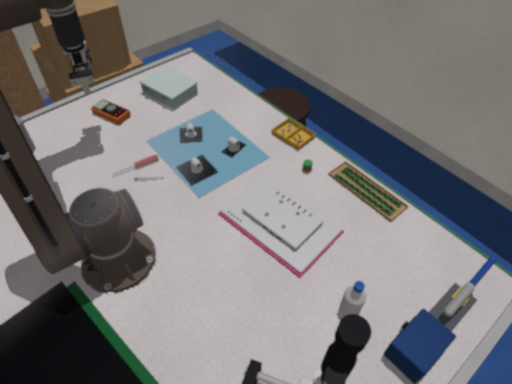

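Top view: plate_75 is the mid-size square at (98,207), plate_100 is at (163,233), and the 75x35 plate is at (158,172). The four bosses are near (279,180), (304,174), (310,198) and (285,204). The side view agrees. Next I measure them.

```bash
cat > m.py <<'E'
from h import *
def plate(s,ctr,z,r=34,thr=75):
    g=s['pixels'].max(2); m=np.zeros_like(g); 
    m[(g<thr)]=255
    w=np.zeros_like(g); cv2.circle(w,ctr,r,255,-1); m&=w
    c,_=cv2.findContours(m,cv2.RETR_EXTERNAL,cv2.CHAIN_APPROX_NONE)
    c=max(c,key=cv2.contourArea); P=ray(s,c[:,0,:],z)
    h=cv2.convexHull((P[:,:2]*1e3).astype(np.float32))
    return cv2.minAreaRect(h)
def bosses(s,guess,z=.048):
    # brass: yellowish (low blue relative to red)
    im=s['pixels'].astype(float); out=[]
    y=np.clip((im[...,0]-im[...,2])-8,0,None)
    for u,v in guess:
        w=y[v-5:v+6,u-5:u+6]; yy,xx=np.mgrid[v-5:v+6,u-5:u+6]
        out.append([(w*xx).sum()/w.sum(),(w*yy).sum()/w.sum()])
    return np.array(out),ray(s,out,z)
def fr(P):
    c=P.mean(0); d=[P[(i+1)%4]-P[i] for i in range(4)]
    return c,[np.linalg.norm(x)*1e3 for x in d],[np.degrees(np.arctan2(x[1],x[0])) for x in d]
E
python3 - <<'E'
from m import *
np.set_printoptions(precision=4,suppress=True)
for n,pc,b,oth in(('top0',(98,207),[(279,180),(304,174),(310,198),(285,204)],[(163,233),(158,172)]),('side0',(191,133),[(267,214),(290,208),(305,222),(283,230)],[(196,168),(233,147)])):
    s=load(n)
    print(n,'plate75',plate(s,pc,.006,26 if n=='top0' else 18))
    for o in oth: print(' other',plate(s,o,.006,34 if n=='top0' else 22))
    u,P=bosses(s,b); print(u.tolist(),P); print(fr(P))
s=load('top0');a=s['pixels'][140:260,60:380,::-1];a=cv2.resize(a[:, :],None,fx=2.5,fy=2.5,interpolation=2)
t=load('side0')['pixels'][110:250,140:350,::-1];t=cv2.resize(t,None,fx=2,fy=2,interpolation=2)
c=np.zeros((580,800,3),np.uint8);c[:300]=a;c[300:580,:420]=t;cv2.imwrite('pics/c1.png',c)
E
```

```text
top0 plate75 ((520.7940063476562, 349.1573486328125), (94.33753967285156, 93.95557403564453), 56.95830535888672)
 other ((422.8255310058594, 165.35411071777344), (115.42095184326172, 118.43964385986328), 85.7644271850586)
 other ((582.81005859375, 160.14508056640625), (43.88755416870117, 51.33231735229492), 14.13239860534668)
[[278.51908396946567, 178.96564885496184], [303.76446280991735, 173.1900826446281], [310.0257352941176, 198.05882352941177], [284.5174825174825, 203.83916083916083]] [[ 0.5366 -0.1872  0.048 ]
 [ 0.5458 -0.2621  0.048 ]
 [ 0.471  -0.2703  0.048 ]
 [ 0.4621 -0.1956  0.048 ]]
(array([ 0.5039, -0.2288,  0.048 ]), [np.float64(75.36565643716858), np.float64(75.23203363165909), np.float64(75.2148012170371), np.float64(74.87718694505459)], [np.float64(-82.98846272920161), np.float64(-173.72564140653728), np.float64(96.74258178794187), np.float64(6.386941159303731)])
side0 plate75 ((522.0733642578125, 348.6422424316406), (77.97357177734375, 80.32426452636719), 54.80793380737305)
 other ((421.7684020996094, 159.9698486328125), (109.1505126953125, 111.80422973632812), 87.72577667236328)
 other ((583.5262451171875, 159.5198974609375), (37.00503921508789, 46.92097854614258), 14.658556938171387)
[[266.14473684210526, 213.55263157894737], [nan, nan], [nan, nan], [283.1296296296296, 225.87962962962962]] [[ 0.4629 -0.1961  0.048 ]
 [    nan     nan     nan]
 [    nan     nan     nan]
 [ 0.4714 -0.2707  0.048 ]]
(array([nan, nan, nan]), [np.float64(nan), np.float64(nan), np.float64(nan), np.float64(75.01286370443813)], [np.float64(nan), np.float64(nan), np.float64(nan), np.float64(96.52361987920207)])m.py:16: RuntimeWarning: invalid value encountered in scalar divide
  out.append([(w*xx).sum()/w.sum(),(w*yy).sum()/w.sum()])
```

View pics/c1.png

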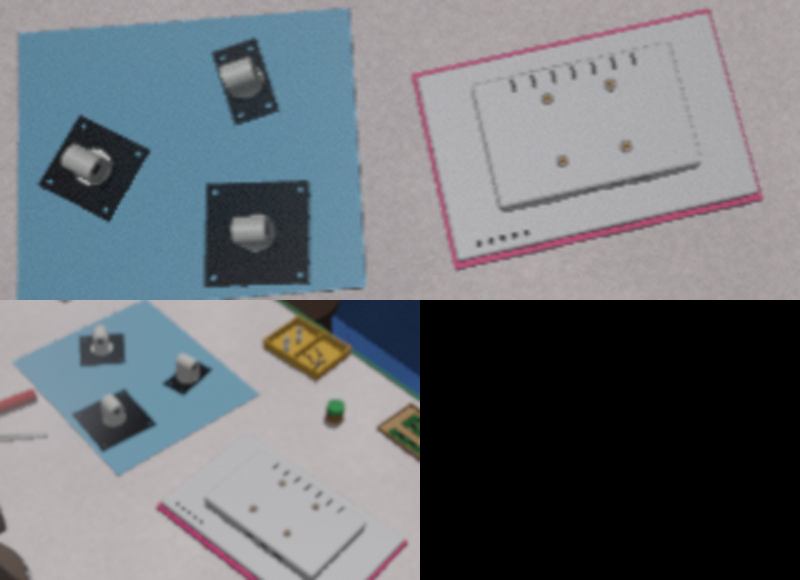

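Both views agree within 1 mm, and the plate's 94 x 94 mm outline and the bosses' 75 mm square match the sizes given.
- **Plate_75:** centre (521, 349), yaw about -33°.
- **Mount centre:** (504, -229), yaw about 6.6°.

I'll approach with the tool yaw at 147°, which keeps joint 6 well inside its range.

```bash
python3 -m pendant '[[[27,-28,0,0,0,-10.1],[54,-56,0,0,0,-20.2],[81,-83,0,0,0,-30.3],[108,-111,0,0,0,-40.4],[135,-139,0,0,0,-50.5],[162,-167,-20,0,0,-60.6],[189,-195,-40,0,0,-70.7],[216,-222,-60,0,0,-80.8],[243,-250,-80,0,0,-90.9],[270,-278,-100,0,0,-101.2]]]' -1
python3 -m pendant '[[[0,0,0,0,0,0],[0,0,0,0,0,0],[0,0,0,0,0,0]]]'
python3 - <<'E'
from h import *
o=get_obs();print(o['joint_pos'],o['tool_pos'],o['orientation'])
a=snap('top','top1')['pixels'][150:270,50:210,::-1];b=snap('side','side1')['pixels'][60:220,110:280,::-1]
c=np.zeros((480,800,3),np.uint8);c[:300,:400]=cv2.resize(a,(400,300));c[:376,400:]=cv2.resize(b,(400,376));cv2.imwrite('pics/c2.png',c)
E
```

```text
clock: 1.35
tool_pos: [0.5215, 0.3475, 0.1256]
orientation: [-180.0, -0.0, 146.7]
force: [-0.5, 0.2, -0.5]
opening: 0.0876
clock: 1.72
tool_pos: [0.5206, 0.3495, 0.1271]
orientation: [179.9, 0.0, 147.1]
force: [0.4, 0.7, -0.4]
opening: 0.0875
[ 5.16855492e+01  2.05175645e+01 -1.31601912e+01  2.09224750e-03
 -5.62677328e+01 -8.45979478e+01] [0.52063455 0.34951109 0.12712626] [1.79945895e+02 6.86530092e-03 1.47088759e+02]
```

View pics/c2.png

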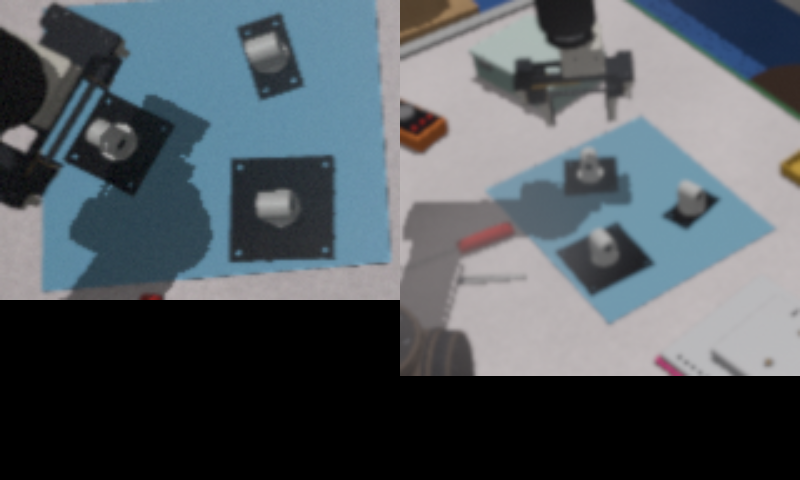

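The open gripper is over the plate. Top crop: lug near (115,140). Side crop: fingertips near (550,122) and (611,118). I'll check the tips against the measured TCP by ray cast.

```bash
python3 - <<'E'
from h import *
s=load('side1'); q=[(110+(x-400)*.425,60+y*.4255) for x,y in((550,122),(611,118))]
P=ray(s,q,.127);print(P,P.mean(0))
E
```

```text
[[0.47942005 0.37973843 0.127     ]
 [0.56442326 0.32130333 0.127     ]] [0.52192166 0.35052088 0.127     ]
```

The fingertips straddle (522, 350.5) along -34°, which matches the TCP. Descending and gripping.

```bash
python3 -m pendant '[[[0,0,-20,0,0,0],[0,0,-40,0,0,0],[0,0,-60,0,0,0],[0,0,-78,0,0,0],[0,0,-92,0,0,0],[0,0,-103,0,0,0],[0,0,-111,0,0,0],[0,0,-111,0,0,0],[0,0,-111,0,0,0]]]' -1
python3 -m pendant '[[[0,0,0,0,0,0],[0,0,0,0,0,0],[0,0,0,0,0,0],[0,0,0,0,0,0],[0,0,0,0,0,0],[0,0,0,0,0,0],[0,0,0,0,0,0],[0,0,0,0,0,0]]]' 1
```

```text
clock: 2.95
tool_pos: [0.5212, 0.3489, 0.016]
orientation: [180.0, 0.0, 147.0]
force: [-0.6, 0.4, 0.5]
opening: 0.0879
clock: 3.95
tool_pos: [0.5209, 0.3485, 0.0155]
orientation: [-180.0, 0.0, 147.0]
force: [0.0, -0.1, -0.1]
opening: 0.0299
```

The opening is 29.9 mm, so it's gripping the 30 mm lug. Lifting.

```bash
python3 -m pendant '[[[0,0,5,0,0,0],[0,0,15,0,0,0],[0,0,30,0,0,0],[0,0,45,0,0,0],[0,0,60,0,0,0],[0,0,80,0,0,0],[0,0,100,0,0,0],[0,0,115,0,0,0],[0,0,120,0,0,0],[0,0,120,0,0,0]]]' 1
```

```text
clock: 5.2
tool_pos: [0.5208, 0.3486, 0.1356]
orientation: [180.0, -0.0, 147.0]
force: [-0.5, 0.6, -4.0]
opening: 0.0297
```

```bash
python3 -m pendant '[[[-1,-15,0,0,0,1],[-2,-45,0,0,0,3],[-3,-75,0,0,0,6],[-4,-105,0,0,0,9],[-5,-140,0,0,0,12],[-6,-175,0,0,0,15],[-7,-210,0,0,0,17],[-8,-240,0,0,0,19],[-9,-270,0,0,0,20],[-9,-300,0,0,0,21]]]' 1
python3 -m pendant '[[[-1,-30,0,0,0,2],[-2,-60,0,0,0,4],[-3,-95,0,0,0,6],[-4,-130,0,0,0,9],[-5,-165,0,0,0,12],[-6,-200,0,0,0,14],[-7,-230,0,0,0,16],[-8,-255,0,0,0,17.5],[-8,-270,0,0,0,18.5],[-8,-278,0,0,0,18.6]]]' 1
python3 -m pendant '[[[0,0,0,0,0,0],[0,0,0,0,0,0],[0,0,0,0,0,0]]]' 1
python3 - <<'E'
from h import *
o=get_obs();print(o['joint_pos'],o['tool_pos'],o['orientation'])
a=snap('top','top2')['pixels'][130:250,220:380,::-1];b=snap('side','side2')['pixels'][130:290,200:370,::-1]
c=np.zeros((480,800,3),np.uint8);c[:300,:400]=cv2.resize(a,(400,300));c[:376,400:]=cv2.resize(b,(400,376));cv2.imwrite('pics/c3.png',c)
E
```

```text
clock: 6.45
tool_pos: [0.5109, 0.0469, 0.1349]
orientation: [-180.0, -0.1, 168.0]
force: [1.1, 0.5, -3.4]
opening: 0.03
clock: 7.7
tool_pos: [0.5028, -0.2303, 0.1348]
orientation: [180.0, -0.1, -173.5]
force: [0.5, 0.5, -3.5]
opening: 0.0296
clock: 8.07
tool_pos: [0.5039, -0.2288, 0.1356]
orientation: [180.0, 0.0, -173.4]
force: [-0.9, -0.3, -3.8]
opening: 0.03
[-4.14843144e+00  1.36624638e+01 -2.19166828e+01 -3.01584120e-03
 -5.44194784e+01  1.07739708e+01] [ 0.50391986 -0.22883721  0.13559296] [ 1.79997847e+02  1.80925353e-03 -1.73376215e+02]
```

View pics/c3.png

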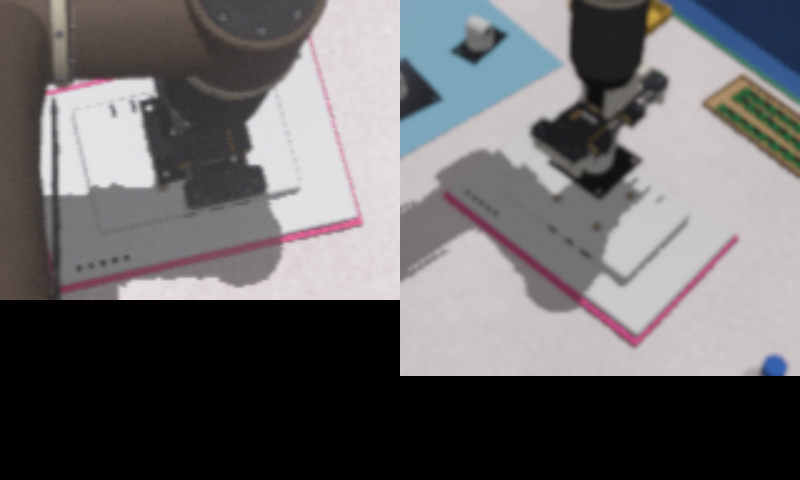

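The plate is held over the monitor and looks level. In the side crop its near corner is at (600,197), and holes show at (600,190) and (633,160). In the top crop the arm hides part of the plate. Lowering to hover height, then I'll check the holes against the bosses.

```bash
python3 -m pendant '[[[0,0,-8,0,0,0],[0,0,-18,0,0,0],[0,0,-28,0,0,0],[0,0,-38,0,0,0],[0,0,-47,0,0,0],[0,0,-54,0,0,0],[0,0,-59,0,0,0],[0,0,-60,0,0,0],[0,0,-60,0,0,0],[0,0,-60,0,0,0]]]' 1
python3 - <<'E'
from h import *
o=get_obs();print(o['tool_pos'],o['orientation'])
a=snap('top','top3')['pixels'][150:230,260:340,::-1];b=snap('side','side3')['pixels'][175:255,235:315,::-1]
c=np.zeros((400,800,3),np.uint8);c[:,:400]=cv2.resize(a,(400,400),interpolation=2);c[:,400:]=cv2.resize(b,(400,400),interpolation=2)
c=np.clip(c.astype(float)*1.6,0,255).astype(np.uint8);cv2.imwrite('pics/c4.png',c)
E
```

```text
clock: 9.43
tool_pos: [0.5041, -0.2294, 0.0759]
orientation: [-180.0, 0.0, -173.4]
force: [0.6, -0.0, -3.1]
opening: 0.0295
[ 0.50411587 -0.22943551  0.07589277] [-1.79989388e+02  3.41021583e-02 -1.73416404e+02]
```

View pics/c4.png

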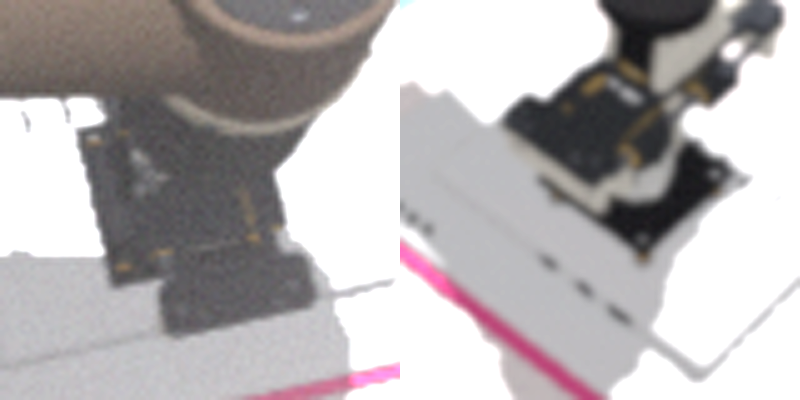

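In the top crop, brass shows through plate holes at (95,140), (124,267) and (278,231). In the side crop, holes show at (643,240) and (717,172). I'll locate the holes and the plate's straight edges by ray cast and compare with the bosses.

```bash
python3 - <<'E'
from m import *
np.set_printoptions(precision=1,suppress=True)
_,B=bosses(load('top0'),[(279,180),(304,174),(310,198),(285,204)]); C=B.mean(0)[:2]
th=np.radians(6.6); ex=np.array([np.cos(th),np.sin(th)]); ey=np.array([-ex[1],ex[0]])
loc=lambda P:np.c_[(P[:,:2]-C)@ex,(P[:,:2]-C)@ey]*1e3
print('bosses local',loc(B).tolist())
for n,ox,oy,hs in(('top3',260,150,[(95,140),(124,267),(278,231)]),('side3',235,175,[(243,240),(317,172)])):
    s=load(n); g=s['pixels'].astype(float)[...,:2].sum(2)
    for x,y in hs:
        u,v=round(ox+(x+.5)/5-.5),round(oy+(y+.5)/5-.5)
        w=g[v-1:v+2,u-1:u+2]; w=w-w.min(); yy,xx=np.mgrid[v-1:v+2,u-1:u+2]
        q=[(w*xx).sum()/w.sum(),(w*yy).sum()/w.sum()]
        print(n,'hole',q,loc(ray(s,[q],.0645)))
# edges: half-level crossings (in crop), as lines at plate top z=.066
def cross(s,ps,d,L=4):
    g=cv2.cvtColor(s['pixels'],cv2.COLOR_RGB2GRAY).astype(np.float32);out=[]
    d=np.array(d,float);d/=np.linalg.norm(d);t=np.arange(-L,L+.01,.1)
    for p in ps:
        q=(np.array(p)+t[:,None]*d).astype(np.float32)
        I=cv2.remap(g,q[:,0],q[:,1],1)
        I=I.ravel();h=(I[:8].mean()+I[-8:].mean())/2;i=np.argmax(I>h);out.append(q[i])
    return np.array(out)
def line(ox,oy,a,b,k=9): 
    a,b=[np.array([ox+(p[0]+.5)/5-.5,oy+(p[1]+.5)/5-.5]) for p in(a,b)]; return [a+(b-a)*i/(k-1) for i in range(k)]
t,sd=load('top3'),load('side3')
for n,s,l,d in(('top +y edge',t,line(260,150,(84,155),(108,265)),(-1,.2)),('top -x edge',t,line(260,150,(122,282),(152,276)),(.2,1)),
  ('side -y? edge',sd,line(235,175,(265,245),(335,192)),(.6,.8))):
    q=cross(s,l,d)
    for z in(.063,.066):
        P=loc(ray(s,q,z)); print(n,z,P.mean(0),P.std(0), 'slope ends',P[0],P[-1])
E
```

```text
bosses local [[37.25621056698965, 37.50535215040481], [37.7975333334783, -37.85836020420131], [-37.433285216100984, -37.43078013525301], [-37.62045868436686, 37.783788189049595]]
top3 hole [np.float64(278.60816326530613), np.float64(177.47755102040816)] [[37.8 38.1]]
top3 hole [np.float64(284.1006289308176), np.float64(202.83018867924528)] [[-37.2  40.1]]
top3 hole [np.float64(315.46484375), np.float64(196.0546875)] [[-37.9 -51. ]]
side3 hole [np.float64(283.0183486238532), np.float64(222.7981651376147)] [[-37.7 -36.7]]
side3 hole [np.float64(297.95726495726495), np.float64(209.31196581196582)] [[ 39.3 -37.1]]
top +y edge 0.063 [-2.  48.9] [21.   0.6] slope ends [30.6 49. ] [-34.5  49.7]
top +y edge 0.066 [-2.6 49.2] [21.   0.6] slope ends [30.  49.4] [-35.  50.]
top -x edge 0.063 [-48.3  33.8] [0.2 5.6] slope ends [-48.6  42.4] [-47.9  25.1]
top -x edge 0.066 [-48.8  34.1] [0.2 5.6] slope ends [-49.   42.8] [-48.3  25.5]
side -y? edge 0.063 [  4.2 -49.8] [21.2  1.9] slope ends [-28.3 -46.6] [ 37.  -53.4]
side -y? edge 0.066 [  2.3 -51.1] [21.1  1.9] slope ends [-30.1 -47.9] [ 35.  -54.7]
```

The plate is offset by about +1 mm along the monitor's y and +0.5 mm along x, with a turn under 1°. The (315,196) "hole" was a gripper part, and shadow contaminated the side-edge fit. I'll trim 1 mm in y, settle, and check once more before handing in.

```bash
python3 -m pendant '[[[0,-1,0,0,0,0],[0,-1,0,0,0,0],[0,-1,0,0,0,0],[0,-1,0,0,0,0],[0,-1,0,0,0,0],[0,-1,0,0,0,0]]]' 1
python3 - <<'E'
from m import *
np.set_printoptions(precision=1,suppress=True)
b=[(279,180),(304,174),(310,198),(285,204)]
_,B=bosses(load('top0'),b); C=B.mean(0)[:2]
th=np.radians(6.6); ex=np.array([np.cos(th),np.sin(th)]); ey=np.array([-ex[1],ex[0]])
loc=lambda P:np.c_[(P[:,:2]-C)@ex,(P[:,:2]-C)@ey]*1e3
for n,hs in(('top',[(279,177),(284,203)]),('side',[(283,223),(298,209)])):
    s=snap(n,n+'4'); g=s['pixels'].astype(float)[...,:2].sum(2)
    for u,v in hs:
        w=g[v-1:v+2,u-1:u+2]; w=w-w.min(); yy,xx=np.mgrid[v-1:v+2,u-1:u+2]
        print(n,loc(ray(s,[[(w*xx).sum()/w.sum(),(w*yy).sum()/w.sum()]],.0645)))
o=get_obs();print(o['tool_pos']*1e3,o['orientation'],o['force'],o['opening']*1e3,o['qvel'])
E
```

```text
clock: 10.28
tool_pos: [0.5039, -0.2304, 0.0755]
orientation: [-180.0, -0.0, -173.4]
force: [-0.0, 0.5, -3.7]
opening: 0.0296
top [[37.8 37.5]]
top [[-37.5  38.9]]
side [[-38.3 -37.2]]
side [[ 39.3 -36.7]]
[ 503.9 -230.4   75.5] [ 180.    -0.  -173.4] [-0.5 -0.9 -3.8] 29.824537218899575 [ 0.  0. -0. -0. -0.  0.]
```

All four holes now read within about 2 mm of ±37.5 mm, and the mean offset is under 1 mm. The plate is still, level and gripped, so I'm handing it in.

```bash
python3 -c "
from plant import *
print(close_job())"
```

```text
the job is handed in; nothing more can be done
None
```

I picked the 75 mm plate (its outline measured about 94 × 94 mm) off the mat by its lug. It is now held level over the monitor's bosses, turned so the lug's bore runs along the monitor's long side. I handed the job in at about 10.4 s; no verdict is reported.

**Last checks:**
- **Hole positions:** by ray cast from both cameras, the four plate holes were at (37.8, 37.5), (-37.5, 38.9), (-38.3, -37.2) and (39.3, -36.7) mm from the boss centre, against ±37.5. The worst single reading is about 2 mm off and the average offset is under 1 mm; the limit is 3.5 mm.
- **Height and level:** the underside is about 15 mm above the boss tops and the tool is level within 0.1°. Both come from the tool pose, not from a separate measurement of the plate.
- **Grip and stillness:** the fingers stand at 29.8 mm on the 30 mm lug, the arm is still, and the force reads only the plate's weight (about 3.8 N downward).

**Checks that failed or disagreed:**
- One supposed hole in the top view turned out to be a gripper part, and the plate-edge fit in the side view was spoiled by shadow. I used neither.
- The plate-edge fit in the top view ran 1–1.5 mm outside the expected 47.5 mm, probably from the brightness threshold.
- I did not measure the monitor again after lowering the plate, but the force readings never showed any contact.

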